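# Open the ratchet jaw of the deck cradle

## Robot

A 6-joint arm with a two-finger parallel gripper is mounted at the origin on the work surface. World frame = base frame: x ahead of the robot, y to its left, z up, the work surface at z = 0. Lengths are in mm, angles in rad, forces in N, time in s.
With the tool pointing down it reaches from about 250 to 725 mm from the base axis. Payload 4 kg.
Tool frame: the origin (TCP) lies where the fingers leave the gripper's body, on its centre line; the fingertips stand 73 mm ahead of it and the grasp point (between the pads) lies 54 mm ahead of it; z points along the fingers, y is the direction in which the jaws open and shut (so a half turn about z gives the same grasp; the last joint's range is limited). The gripper opens to 85 mm and grips with 20 to 120 N. Pads are 22 mm wide; open, the fingers measure 114 mm over their backs; the gripper's body (76 mm by 85 mm) begins 54 mm behind the grasp point. The pads swing forward as they close: fully open they stand 13 mm farther back than shut.
Start: joints at [1.214, 0.241, 0.005, 1.335, 0, 1.571], TCP at [174.637, 468.51, 303.906] pointing down, gripper open.
Joint ranges: [-2.72, 2.72], [-1.05, 1.87], [-1.09, 1.28], [-1.99, 2.15], [-1.42, 1.44], [-3.14, 3.14]. Speed limits (rad/s): [2.79, 2.79, 3.14, 3.14, 3.14, 3.14].

## Interface

Orientations are given as a unit quaternion [w, x, y, z].
In Python, from cell import read_state, read_camera, hand_in gives the robot as it stands.
- The arm moves only by the tool drive_tool, never from a script. Its argument "commands" is a list of rows, each an object with "travel": the shift along the world's x, y, z in cm, a list of three; "turn": the turn about the world's z in degrees; "claw": the closure in counts, from 0 (fully open) to 255 (shut). A call has 1 to 8 rows; each row shifts and turns the commanded pose from where the row before left it; what a row does not reach is not made up. A row lasts 1/12 s, in which the tool goes at most 41.7 mm and 7.16 degrees, less where a joint would pass 70% of its speed; a pose out of reach is approached as far as the arm can. A call with a gripper value outside its range is refused whole. The fingers move at their own pace and stop on an object; the grip force is fixed at half the most. Time passes only in rows, so rows that do not move let the fingers close. It gives the time, the measured TCP pose, the force and the opening at its end, in the units of the state.
- read_state(): the state, without advancing time (a new reading comes with each control period).
- read_camera(name): name is "side" or "top" or "wrist"; returns a dict with "image" (400x640x3 uint8, red, green, blue), "fx", "fy", "cx", "cy" (pixels), "R" (3x3) and "t" (3): a world point X has camera coordinates R X + t; the wrist camera has in their place "mount" (4x4, takes a point from camera to tool coordinates, whose origin is the TCP and whose axes are the flange's). Camera axes: x right, y down, z forward; pixel columns grow to the right and rows downward; lengths in mm; the calibration is good to about 2 mm. A picture is of the moment at which its call begins: read the wrist's pose just before it. There is no depth.
- hand_in(): hands the job in, once; it reports no verdict.
The state is a dict: "time": time; "joint_pos": joint angles; "qd": joint speeds; "effort": joint torques, N m; "tcp_pos": TCP position; "ee_rot": TCP orientation; "ft_force": force on the tool from outside, world axes, zero at the start; "ft_torque": the same for the moment, N m; "gripper_width": opening from 0.0 (shut) to 1.0 (fully open).
Only numpy, scipy, OpenCV 4.12 (cv2) and the standard library are available. Lean on these libraries where they do the work, as an engineer would, in place of code of your own. Each camera call takes 0.05 s, during which the arm holds its last target. There are 200 camera calls.

## Task

Free the portable video deck in its clamp cradle: press down the ribbed release pad on the sliding jaw with your fingertips and, keeping it down, push the jaw back along its bar all the way to the end stop, then let go so that the pad springs up. Lift nothing: the deck stays sitting in the cradle, and the things around it stay where they are.

Things in the scene. Friction and masses are not known exactly. Their poses are not given: they have to be found in the camera images.
- cradle: Clamp cradle, screwed to the desk: grey platform with a fixed end jaw, a steel bar 20 mm wide (top 24 mm above the desk) carrying the sliding jaw, and a grey end stop 45 mm tall. Origin: on the desk under the bar, 111 mm before the end stop's face. x: level along the bar from the fixed jaw to the end stop, the way the jaw is pushed back; z up. It spans x -237 to +175 mm.
- jaw (a joint): Sliding jaw along the bar, m: 0 nearest the fixed jaw, 0.150 fully back at the end stop; grows along the cradle's +x. Drag about 4 N: a finger still on the pad can drag it. The ratchet stops it moving back (+), after at most 10 mm of play, unless the release pad is held over 5 mm down. Carriage 65 mm long: low plate 80 mm wide (top 62 mm above the desk) on the deck side, pad in the middle, upright wall on the stop side.
- release (a joint): How far the release pad is pressed down, m: 0 up, 0.010 fully down. Sprung (about 2.6 N to start, 6 N fully down): it comes up when let go, so it has to be kept down while the jaw is pushed. Untouched, it may stand up to 5 mm down, its pawl resting on a tooth.
- release_top (a point): Centre of the top face of the release pad, the ribbed black pad on the sliding jaw, 38 mm along the bar x 46 mm across; top 78 mm above the desk when up, 68 mm fully down. Moves with jaw and pad; axes as the cradle's. Nothing stands above it and three sides are open; the jaw's upright wall rises 2 mm beyond its +x edge.
- wall_face (a point): Centre of the pushing face of the jaw's upright wall, 90 mm above the desk, 21 mm to +x of the pad's centre. The face looks to the cradle's -x (towards pad and deck); the wall is 56 mm wide, 12 mm thick, its top 104 mm above the desk. A finger standing on the pad and moving along +x pushes on it.
- deck: The portable video deck sitting loose on the cradle's platform, a closed black and grey box 120 mm along the bar x 140 mm across x 44 mm, 0.6 to 1 kg. Origin: centre of its underside, 26 mm above the desk. Its near end is 3 to 50 mm from the sliding jaw's plate.
- mouse: Bystander on the desk near the cradle: the black computer mouse, about 100 x 58 x 32 mm. Origin: centre of its underside.
- mug: Bystander on the desk near the cradle: the white mug, 80 mm across, 92 mm tall. Origin: centre of its underside.
- tapes: Bystander on the desk near the cradle: a stack of three tape cases, 74 x 52 x 45 mm. Origin: centre of its underside.
- pen: Bystander on the desk near the cradle: a fat marker pen lying down, about 135 x 16 x 16 mm. Origin: centre of its underside.
- adapter: Bystander on the desk near the cradle: the white power-adapter brick, about 100 x 50 x 32 mm. Origin: centre of its underside.
- drive: Bystander on the desk near the cradle: a flat aluminium disk drive, 115 x 78 x 20 mm. Origin: centre of its underside.
Things that resemble listed ones, but are neither listed nor needed, are in the scene too. What is shaped like the deck but green or purple is not meant.

How it is judged:
By the outcome, as a careful person would: the job done as asked, in the order asked, and still so for the second after the job is handed in, with the robot touching nothing.
It also fails if it takes over 35 s, if anything falls off the work surface, if the arm or the gripper's body presses on something with over 40 N, if the wrist force passes 120 N, or if a joint passes its speed limit or range.

## Working session

There is one attempt and no reset: what is moved stays moved. The work goes in short steps, Python scripts to look and compute and a tool call to move; the robot and the scene stay as the last step left them, time stands still between calls to the robot, and variables do not carry over. Pictures are saved under pics/ and viewed, about 8 in all and at most 12, crops included, and the job is handed in when it is done.

Besides the shell and the picture viewer there is one more tool, called after "Call:" in YAML: its name, and indented under it one key for each argument. drive_tool: Moves the arm, as the interface text tells. Its arguments: {"type":"object","properties":{"commands":{"type":"array"}},"required":["commands"]}

```bash
mkdir -p pics; cat > h.py <<'E'
import numpy as np, cv2, pickle
from cell import read_state, read_camera
def snap(n):
    s=read_state(); c=read_camera(n); c['s']=s
    pickle.dump(c,open(n+'.pkl','wb')); return c
def ray(c,u,v,z):
    R=np.array(c['R']);t=np.array(c['t']);o=-R.T@t
    d=R.T@np.array([(u-c['cx'])/c['fx'],(v-c['cy'])/c['fy'],1]); return o+d*(z-o[2])/d[2]
def proj(c,X):
    p=np.array(c['R'])@np.array(X,float)+np.array(c['t']); return c['fx']*p[0]/p[2]+c['cx'],c['fy']*p[1]/p[2]+c['cy']
E
python3 - <<'E'
from h import *
a=snap('top');b=snap('side')
for n,c in(('top',a),('side',b)):
    cv2.imwrite(f'pics/{n}0.png',c['image'][...,::-1]); print(n,c['fx'],-np.array(c['R']).T@c['t'],np.array(c['R']).round(2).tolist())
print(a['s'])
E
```

```text
top 461.98111269975254 [ 359.9430401     7.62297055 1278.76645167] [[-0.02, -1.0, 0.01], [-0.99, 0.02, -0.17], [0.17, -0.01, -0.99]]
side 395.2479501200491 [  83.37802196 -536.22900864  705.80562339] [[0.74, -0.67, -0.01], [-0.45, -0.48, -0.75], [0.5, 0.56, -0.66]]
{'time': 0.0, 'joint_pos': array([1.21400711e+00, 2.41416866e-01, 3.69244289e-03, 1.33516247e+00,
       2.26867270e-05, 1.57081464e+00]), 'qd': array([-0.0019376 , -0.00055723, -0.00159469,  0.0007785 , -0.00029945,
        0.00061468]), 'effort': array([-5.19114783e-04, -3.72323799e+01,  2.52405775e+01,  1.70702155e-02,
       -1.15663142e-04, -4.09177844e-06]), 'tcp_pos': array([174.46080251, 468.06259816, 302.99870424]), 'ee_rot': array([-1.96639179e-04,  1.77458815e-01,  9.84127673e-01, -1.02668250e-03]), 'ft_force': array([-0.13247275,  0.15201834,  0.48408699]), 'ft_torque': array([-0.04456279, -0.04648578, -0.0310505 ]), 'gripper_width': 0.9993419059276055}
```

View pics/top0.png

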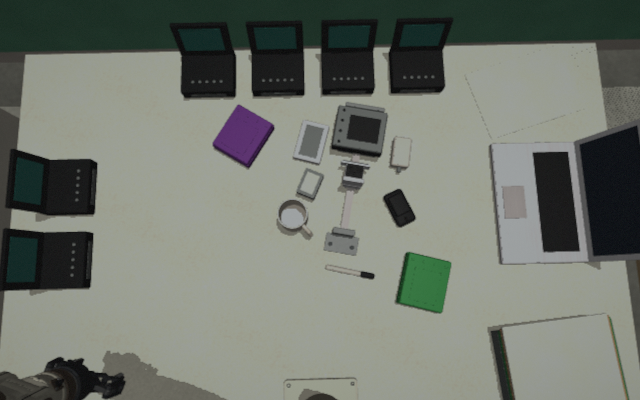

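View pics/side0.png

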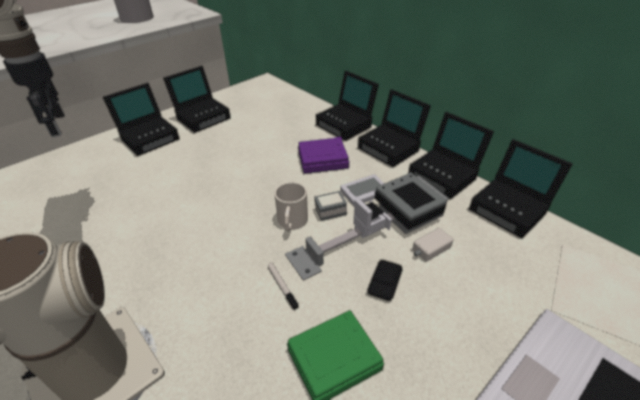

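The cradle runs from the deck at top-view (360,130) through the jaw at (353,172) to the end stop at (341,235). The purple (244,135) and green (425,282) boxes are decoys: the black/grey box on the platform at (360,130) fits the description. I'll confirm this with an enlarged crop.

```bash
python3 - <<'E'
from h import *
a=pickle.load(open('top.pkl','rb'));b=pickle.load(open('side.pkl','rb'))
A=cv2.resize(a['image'][95:265,300:420],None,fx=3.5,fy=3.5,interpolation=2)
B=cv2.resize(b['image'][165:285,275:460],None,fx=2,fy=2,interpolation=2)
w=np.zeros((595,800,3),np.uint8); w[:A.shape[0],:420]=A; w[:240,425:795]=B
cv2.imwrite('pics/crop1.png',w[...,::-1])
for u,v,z in((341,235,45),(354,163,62),(353,175,78),(348,200,24),(344,224,24)): print(u,v,ray(a,u,v,z).round(1))
E
```

```text
341 235 [467.4 -63.9  45. ]
354 163 [ 660.1 -104.5   62. ]
353 175 [623.4 -99.2  78. ]
348 200 [565.2 -87.6  24. ]
344 224 [499.1 -74.3  24. ]
```

View pics/crop1.png

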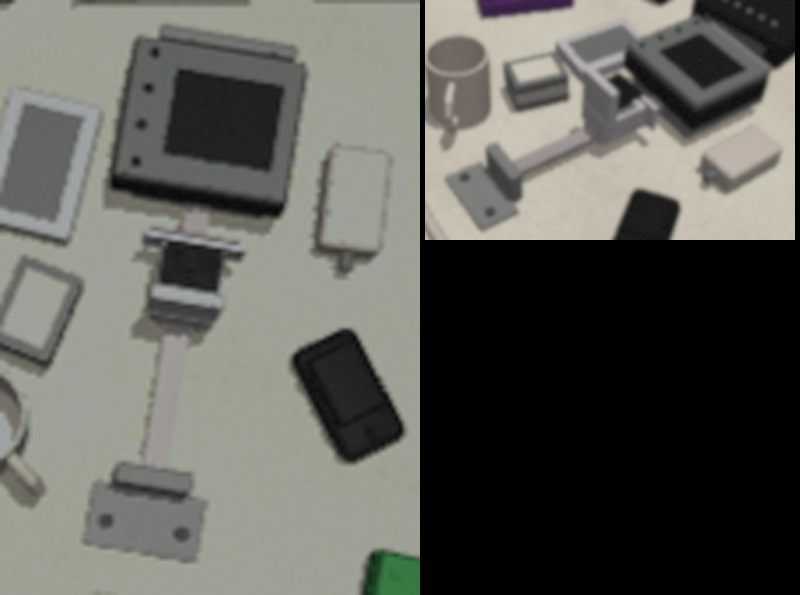

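```bash
python3 - <<'E'
from h import *
a=pickle.load(open('top.pkl','rb'))
P=lambda x,y,z:ray(a,300+(x+.5)/3.5-.5,95+(y+.5)/3.5-.5,z)
b1=P(174,340,24);b2=P(154,462,24);d=(b2-b1)[:2];d/=np.linalg.norm(d)
print('bar',b1.round(1),b2.round(1),d,np.degrees(np.arctan2(d[1],d[0])))
print('pad78/73',P(190,267,78).round(1),P(190,267,73).round(1),'walltop',P(187,296,104).round(1))
print('stop top mid',P(154,471,45).round(1),'screws',P(106,521,5),P(182,534,5))
p=P(190,267,75); print('perp off of pad from bar',np.cross(d,(p-b1)[:2]))
s,e=P(235,252,62),P(145,238,62); q=(s-e)[:2]; print('plate edge dir',np.degrees(np.arctan2(q[1],q[0])))
s,e=P(282,212,40),P(112,187,40); q=(s-e)[:2]; print('deck edge dir',np.degrees(np.arctan2(q[1],q[0])))
E
```

```text
bar [588.1 -92.1  24. ] [491.9 -73.1  24. ] [-0.98091016  0.19446146] 168.78673484596763
pad78/73 [ 634.4 -102.1   78. ] [ 635.6 -102.5   73. ] walltop [606.5 -96.6 104. ]
stop top mid [482.8 -71.5  45. ] screws [448.26239437 -34.97141378   5.        ] [436.64277153 -94.33251707   5.        ]
perp off of pad from bar 0.8595344837303909
plate edge dir -100.42120584438284
deck edge dir -99.9636667412195<stdin>:8: DeprecationWarning: Arrays of 2-dimensional vectors are deprecated. Use arrays of 3-dimensional vectors instead. (deprecated in NumPy 2.0)
```

Call:
drive_tool:
  commands:
    - {"travel": [2,-4,0],"turn": 0,"claw": 255}
    - {"travel": [2,-3.5,0],"turn": 0,"claw": 255}
    - {"travel": [2,-3.5,0],"turn": 0,"claw": 255}
    - {"travel": [2.5,-3.3,0],"turn": 0,"claw": 255}
    - {"travel": [2.5,-3.3,0],"turn": 0,"claw": 255}
    - {"travel": [2.5,-3.3,0],"turn": 0,"claw": 255}
    - {"travel": [2.5,-3.3,0],"turn": 0,"claw": 255}
    - {"travel": [2.5,-3.3,0],"turn": 0,"claw": 255}

```text
time: 0.77
tcp_pos: [358.7, 194.4, 303.8]
ee_rot: [-0.0, 0.177, 0.984, -0.0]
ft_force: [-0.1, 1.1, -0.6]
gripper_width: 0.005
```

Call:
drive_tool:
  commands:
    - {"travel": [2.7,-2.9,0],"turn": 5,"claw": 255}
    - {"travel": [2.7,-2.9,0],"turn": 5,"claw": 255}
    - {"travel": [2.7,-2.9,0],"turn": 0,"claw": 255}
    - {"travel": [2.7,-2.9,0],"turn": 0,"claw": 255}
    - {"travel": [2.7,-2.9,0],"turn": 0,"claw": 255}
    - {"travel": [2.7,-2.9,0],"turn": 0,"claw": 255}
    - {"travel": [2.7,-2.9,0],"turn": 0,"claw": 255}
    - {"travel": [2.7,-2.9,0],"turn": 0,"claw": 255}

```text
time: 1.43
tcp_pos: [575.0, -37.5, 303.3]
ee_rot: [-0.001, 0.091, 0.996, 0.0]
ft_force: [0.6, 1.7, -0.6]
gripper_width: 0.001
```

Call:
drive_tool:
  commands:
    - {"travel": [2.9,-3.0,-2],"turn": 0,"claw": 255}
    - {"travel": [2.9,-3.0,-2],"turn": 0,"claw": 255}
    - {"travel": [0,0,-2],"turn": 0,"claw": 255}
    - {"travel": [0,0,-2],"turn": 0,"claw": 255}
    - {"travel": [0,0,0],"turn": 0,"claw": 255}

```text
time: 1.85
tcp_pos: [624.1, -90.3, 221.4]
ee_rot: [-0.006, 0.092, 0.996, 0.0]
ft_force: [-1.1, 1.0, -0.9]
gripper_width: 0.002
```

```bash
python3 - <<'E'
from h import *
c=snap('wrist');s=c['s'];print(s['tcp_pos'],s['ee_rot'],s['joint_pos'],s['ft_force'])
b=snap('side')
print(c['mount'])
w=np.zeros((400,800,3),np.uint8);w[:300,:480]=cv2.resize(c['image'],(480,300),interpolation=3);w[:300,480:]=cv2.resize(b['image'][150:300,280:440],(320,300),interpolation=2)
cv2.imwrite('pics/w1.png',w[:300,:,::-1])
E
```

```text
[624.13290764 -90.34243817 221.42957528] [-5.57457306e-03  9.17093969e-02  9.95770158e-01  3.22622900e-04] [-1.43774328e-01  5.50175870e-01  2.51578177e-01  1.28336630e+00
  6.56102758e-05  3.99050602e-02] [-1.06738141  1.03934244 -0.91273342]
[[-8.11663897e-05 -9.46904175e-01 -3.21515905e-01  8.29474044e+01]
 [ 9.99999990e-01 -1.14512977e-04  8.48058415e-05  4.78450709e-01]
 [-1.17120749e-04 -3.21515895e-01  9.46904174e-01 -6.88642571e+01]
 [ 0.00000000e+00  0.00000000e+00  0.00000000e+00  1.00000000e+00]]
```

View pics/w1.png

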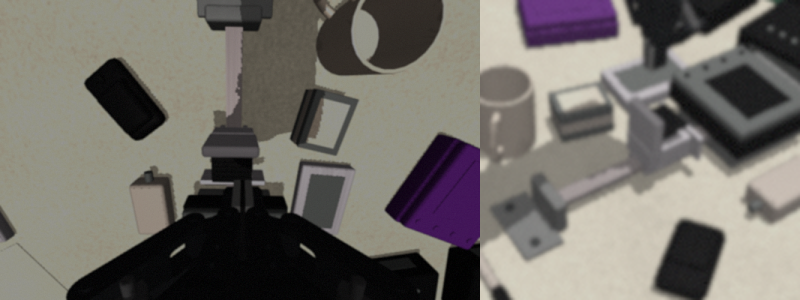

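The wrist view (left) shows the wall at about (231,148), the black pad at (232,167) and the fingertips at (242,205). So the fingers are slightly off to the right. I'll compute the offset from these pixels.

```bash
python3 - <<'E'
from h import *
from scipy.spatial.transform import Rotation as Ro
c=pickle.load(open('wrist.pkl','rb'));s=c['s'];w,x,y,z=s['ee_rot']
T=np.eye(4);T[:3,:3]=Ro.from_quat([x,y,z,w]).as_matrix();T[:3,3]=s['tcp_pos']
M=T@c['mount'];c['R']=M[:3,:3].T;c['t']=-c['R']@M[:3,3]
pickle.dump(c,open('wc.pkl','wb'))
f=4/3
for n,u,v,h in(('wallL',203,155,104),('wallR',259,155,104),('pad/wall',232,158,78),('padL',211,167,76),('padR',253,167,76)):
    print(n,ray(c,u*f,v*f,h).round(1))
t=T@np.array([0,0,73,1]);print('tip',t, [k/f for k in proj(c,t[:3])])
cv2.imwrite('pics/w2.png',cv2.resize(c['image'][150:290,230:400],None,fx=4,fy=4,interpolation=2)[...,::-1])
E
```

```text
wallL [ 603.8 -124.4  104. ]
wallR [613.5 -71.7 104. ]
pad/wall [ 621.3 -100.9   78. ]
padL [ 628.3 -126.4   76. ]
padR [636.9 -80.1  76. ]
tip [623.32678238 -90.22089332 148.43412755   1.        ] [np.float64(241.72175354140157), np.float64(190.54451230277408)]
```

View pics/w2.png

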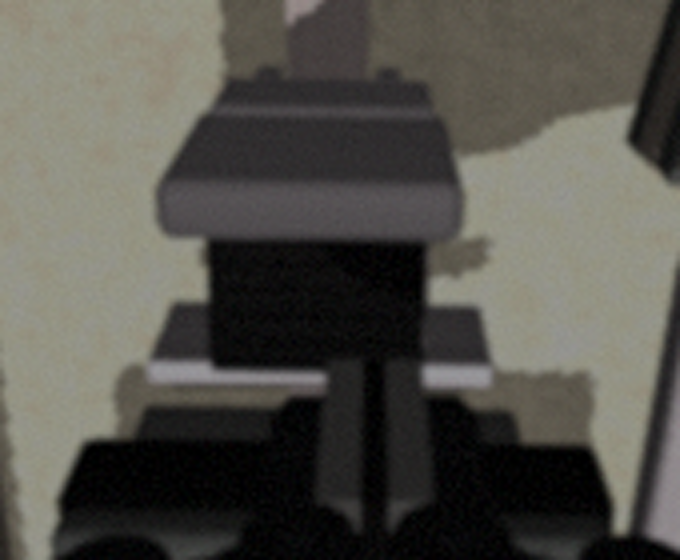

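The crop shows the wall top at rows 183–237 (columns 158–463), the pad's deck-side edge at row 367 (columns 210–425), and the fingers around column 375.

```bash
python3 - <<'E'
from h import *
c=pickle.load(open('wc.pkl','rb'))
d=np.array([-.983,.182])
for n,u,v,h in(('wallfront',310,237,104),('wallrear',311,183,104),('padedge78',318,367,78),('padedge73',318,367,73)):
    p=ray(c,230+u/4,150+v/4,h); print(n,p.round(1))
    if n=='wallfront': print(' -> pad ctr',(p[:2]-21*d).round(1))
    if 'pad' in n: print(' -> pad ctr',(p[:2]+19*d).round(1))
E
```

```text
wallfront [610.5 -98.8 104. ]
 -> pad ctr [ 631.2 -102.6]
wallrear [600.6 -96.6 104. ]
padedge78 [ 649.1 -106.4   78. ]
 -> pad ctr [ 630.4 -102.9]
padedge73 [ 651.6 -107.1   73. ]
 -> pad ctr [ 632.9 -103.6]
```

Call:
drive_tool:
  commands:
    - {"travel": [0.8,-1.25,0],"turn": 0,"claw": 255}
    - {"travel": [0,0,-2],"turn": 0,"claw": 255}
    - {"travel": [0,0,-2],"turn": 0,"claw": 255}
    - {"travel": [0,0,-1.5],"turn": 0,"claw": 255}
    - {"travel": [0,0,0],"turn": 0,"claw": 255}
    - {"travel": [0,0,0],"turn": 0,"claw": 255}

```text
time: 2.45
tcp_pos: [634.6, -101.8, 174.2]
ee_rot: [0.0, 0.091, 0.996, -0.0]
ft_force: [0.2, -0.4, 0.1]
gripper_width: -0.0
```

Call:
drive_tool:
  commands:
    - {"travel": [0,0,-0.5],"turn": 0,"claw": 255}
    - {"travel": [0,0,-0.3],"turn": 0,"claw": 255}
    - {"travel": [0,0,0],"turn": 0,"claw": 255}
    - {"travel": [0,0,0],"turn": 0,"claw": 255}

```text
time: 2.78
tcp_pos: [634.7, -102.3, 165.6]
ee_rot: [0.0, 0.091, 0.996, -0.0]
ft_force: [0.8, 0.4, -0.3]
gripper_width: -0.0
```

Call:
drive_tool:
  commands:
    - {"travel": [0,0,-0.3],"turn": 0,"claw": 255}
    - {"travel": [0,0,-0.3],"turn": 0,"claw": 255}
    - {"travel": [0,0,0],"turn": 0,"claw": 255}
    - {"travel": [0,0,0],"turn": 0,"claw": 255}

```text
time: 3.12
tcp_pos: [634.3, -102.3, 158.5]
ee_rot: [-0.0, 0.091, 0.996, 0.0]
ft_force: [-0.0, -0.2, -0.1]
gripper_width: -0.002
```

Call:
drive_tool:
  commands:
    - {"travel": [0,0,-0.3],"turn": 0,"claw": 255}
    - {"travel": [0,0,-0.3],"turn": 0,"claw": 255}
    - {"travel": [0,0,-0.3],"turn": 0,"claw": 255}
    - {"travel": [0,0,0],"turn": 0,"claw": 255}
    - {"travel": [0,0,0],"turn": 0,"claw": 255}

```text
time: 3.53
tcp_pos: [634.6, -102.3, 150.1]
ee_rot: [0.0, 0.091, 0.996, -0.0]
ft_force: [-1.2, 0.7, 2.8]
gripper_width: -0.003
```

Call:
drive_tool:
  commands:
    - {"travel": [0,0,-0.2],"turn": 0,"claw": 255}
    - {"travel": [0,0,-0.2],"turn": 0,"claw": 255}
    - {"travel": [0,0,0],"turn": 0,"claw": 255}
    - {"travel": [0,0,0],"turn": 0,"claw": 255}

```text
time: 3.87
tcp_pos: [634.6, -102.3, 146.1]
ee_rot: [0.0, 0.091, 0.996, -0.0]
ft_force: [-0.5, 0.3, 2.8]
gripper_width: 0.006
```

Call:
drive_tool:
  commands:
    - {"travel": [0,0,-0.2],"turn": 0,"claw": 255}
    - {"travel": [0,0,-0.15],"turn": 0,"claw": 255}
    - {"travel": [0,0,0],"turn": 0,"claw": 255}
    - {"travel": [0,0,0],"turn": 0,"claw": 255}

```text
time: 4.2
tcp_pos: [634.6, -102.3, 142.5]
ee_rot: [0.0, 0.091, 0.996, -0.0]
ft_force: [-1.7, -0.4, 4.1]
gripper_width: 0.001
```

```bash
python3 - <<'E'
from h import *
b=snap('side');print(b['s']['ft_force'],b['s']['tcp_pos'])
cv2.imwrite('pics/s2.png',cv2.resize(b['image'][150:290,300:440],None,fx=4,fy=4,interpolation=2)[...,::-1])
E
```

```text
[-1.70731094 -0.38663794  4.13975201] [ 634.58858164 -102.30629777  142.53441764]
```

View pics/s2.png

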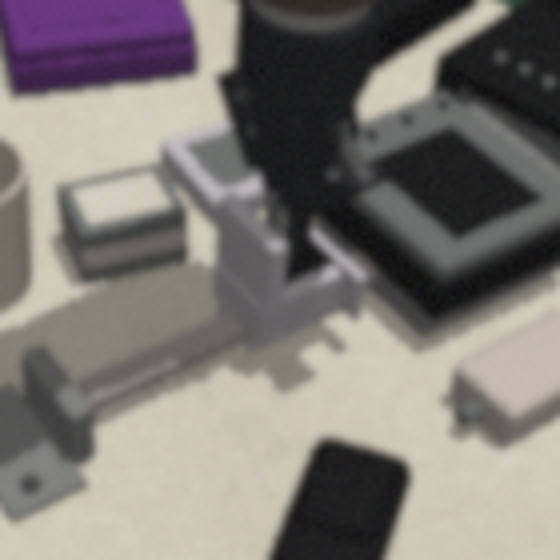

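The fingers stand on the pad in front of the wall (280,250). Next I'll press down to the bottom of the pad's stroke.

Call:
drive_tool:
  commands:
    - {"travel": [0,0,-0.1],"turn": 0,"claw": 255}
    - {"travel": [0,0,0],"turn": 0,"claw": 255}
    - {"travel": [0,0,0],"turn": 0,"claw": 255}

```text
time: 4.5
tcp_pos: [634.6, -102.3, 141.7]
ee_rot: [0.0, 0.091, 0.996, -0.0]
ft_force: [-1.0, -0.3, 6.0]
gripper_width: -0.001
```

Call:
drive_tool:
  commands:
    - {"travel": [0,0,-0.05],"turn": 0,"claw": 255}
    - {"travel": [0,0,0],"turn": 0,"claw": 255}
    - {"travel": [0,0,0],"turn": 0,"claw": 255}

```text
time: 4.75
tcp_pos: [634.6, -102.3, 141.2]
ee_rot: [0.0, 0.091, 0.996, -0.0]
ft_force: [-1.6, 0.8, 6.1]
gripper_width: 0.003
```

Call:
drive_tool:
  commands:
    - {"travel": [-0.2,0.04,0],"turn": 0,"claw": 255}
    - {"travel": [-0.3,0.06,0],"turn": 0,"claw": 255}
    - {"travel": [-0.3,0.06,0],"turn": 0,"claw": 255}
    - {"travel": [-0.3,0.06,0],"turn": 0,"claw": 255}
    - {"travel": [-0.3,0.06,0],"turn": 0,"claw": 255}
    - {"travel": [-0.3,0.05,0],"turn": 0,"claw": 255}
    - {"travel": [-0.3,0.05,0],"turn": 0,"claw": 255}

```text
time: 5.33
tcp_pos: [617.1, -98.9, 142.5]
ee_rot: [0.004, 0.091, 0.996, -0.0]
ft_force: [3.9, 0.7, 4.7]
gripper_width: 0.002
```

```bash
python3 - <<'E'
from h import *
s=read_state();print(s['tcp_pos'],s['ft_force'])
a=snap('side')
cv2.imwrite('pics/s3.png',cv2.resize(a['image'][150:290,300:440],None,fx=3,fy=3,interpolation=2)[...,::-1])
E
```

```text
[617.13384275 -98.87423342 142.50926971] [3.91309984 0.72607782 4.68590441]
```

View pics/s3.png

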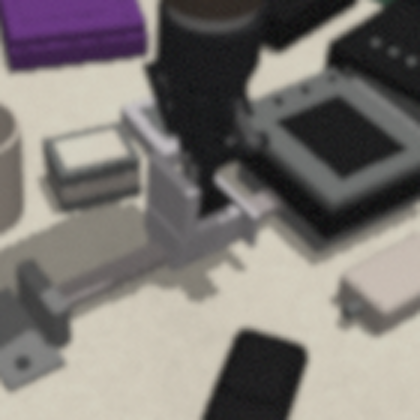

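The jaw has slid back and its gap to the deck is wider, with the pad still under the fingers. The tip rose about 1 mm, so I'll press slightly more and continue.

Call:
drive_tool:
  commands:
    - {"travel": [-0.3,0.06,-0.05],"turn": 0,"claw": 255}
    - {"travel": [-0.4,0.08,0],"turn": 0,"claw": 255}
    - {"travel": [-0.4,0.08,0],"turn": 0,"claw": 255}
    - {"travel": [-0.4,0.07,0],"turn": 0,"claw": 255}
    - {"travel": [-0.4,0.08,0],"turn": 0,"claw": 255}
    - {"travel": [-0.4,0.08,0],"turn": 0,"claw": 255}
    - {"travel": [-0.4,0.08,0],"turn": 0,"claw": 255}

```text
time: 5.97
tcp_pos: [590.2, -93.6, 142.0]
ee_rot: [0.004, 0.091, 0.996, -0.0]
ft_force: [4.6, -0.6, 5.1]
gripper_width: -0.003
```

Call:
drive_tool:
  commands:
    - {"travel": [-0.4,0.08,0],"turn": 0,"claw": 255}
    - {"travel": [-0.4,0.08,0],"turn": 0,"claw": 255}
    - {"travel": [-0.4,0.08,0],"turn": 0,"claw": 255}
    - {"travel": [-0.4,0.07,0],"turn": 0,"claw": 255}
    - {"travel": [-0.4,0.08,0],"turn": 0,"claw": 255}
    - {"travel": [-0.4,0.08,0],"turn": 0,"claw": 255}

```text
time: 6.47
tcp_pos: [566.3, -88.8, 142.0]
ee_rot: [0.004, 0.091, 0.996, -0.0]
ft_force: [4.0, 0.7, 6.1]
gripper_width: -0.002
```

Call:
drive_tool:
  commands:
    - {"travel": [-0.4,0.08,0],"turn": 0,"claw": 255}
    - {"travel": [-0.4,0.08,0],"turn": 0,"claw": 255}
    - {"travel": [-0.4,0.07,0],"turn": 0,"claw": 255}
    - {"travel": [-0.4,0.08,0],"turn": 0,"claw": 255}
    - {"travel": [-0.4,0.08,0],"turn": 0,"claw": 255}
    - {"travel": [-0.4,0.07,0],"turn": 0,"claw": 255}
    - {"travel": [-0.4,0.08,0],"turn": 0,"claw": 255}
    - {"travel": [-0.3,0.06,0],"turn": 0,"claw": 255}

```text
time: 7.13
tcp_pos: [535.2, -82.6, 141.9]
ee_rot: [0.004, 0.091, 0.996, 0.0]
ft_force: [4.1, 0.8, 6.1]
gripper_width: 0.0
```

Call:
drive_tool:
  commands:
    - {"travel": [-0.3,0.06,0],"turn": 0,"claw": 255}
    - {"travel": [-0.3,0.06,0],"turn": 0,"claw": 255}
    - {"travel": [-0.2,0.04,0],"turn": 0,"claw": 255}
    - {"travel": [-0.2,0.04,0],"turn": 0,"claw": 255}

```text
time: 7.47
tcp_pos: [525.3, -80.6, 141.9]
ee_rot: [0.004, 0.091, 0.996, 0.0]
ft_force: [4.1, 0.2, 5.6]
gripper_width: -0.0
```

Call:
drive_tool:
  commands:
    - {"travel": [-0.2,0.04,0],"turn": 0,"claw": 255}
    - {"travel": [-0.2,0.04,0],"turn": 0,"claw": 255}
    - {"travel": [-0.2,0.04,0],"turn": 0,"claw": 255}

```text
time: 7.72
tcp_pos: [519.5, -79.4, 141.9]
ee_rot: [0.004, 0.091, 0.996, 0.0]
ft_force: [4.5, -0.4, 5.6]
gripper_width: -0.0
```

Call:
drive_tool:
  commands:
    - {"travel": [-0.2,0.04,0],"turn": 0,"claw": 255}
    - {"travel": [-0.2,0.04,0],"turn": 0,"claw": 255}

```text
time: 7.88
tcp_pos: [515.5, -78.6, 141.9]
ee_rot: [0.004, 0.091, 0.996, 0.0]
ft_force: [4.4, 0.0, 6.0]
gripper_width: -0.002
```

Call:
drive_tool:
  commands:
    - {"travel": [-0.2,0.04,0],"turn": 0,"claw": 255}
    - {"travel": [-0.2,0.04,0],"turn": 0,"claw": 255}

```text
time: 8.05
tcp_pos: [511.5, -77.8, 141.9]
ee_rot: [0.004, 0.091, 0.996, 0.0]
ft_force: [4.5, 0.3, 5.6]
gripper_width: 0.003
```

Call:
drive_tool:
  commands:
    - {"travel": [-0.2,0.04,0],"turn": 0,"claw": 255}
    - {"travel": [-0.2,0.04,0],"turn": 0,"claw": 255}

```text
time: 8.22
tcp_pos: [510.3, -77.6, 142.1]
ee_rot: [0.007, 0.091, 0.996, -0.0]
ft_force: [16.0, -2.5, -5.8]
gripper_width: 0.002
```

```bash
python3 - <<'E'
from h import *
s=read_state();print(s['tcp_pos'],s['ft_force'])
a=snap('side')
cv2.imwrite('pics/s4.png',cv2.resize(a['image'][150:290,260:440],None,fx=3,fy=3,interpolation=2)[...,::-1])
E
```

```text
[510.2643682  -77.56808623 142.14386565] [16.01113508 -2.53909171 -5.81747486]
```

View pics/s4.png

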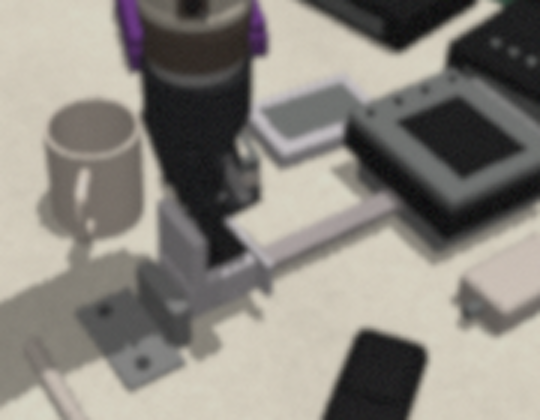

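Force has jumped to 16 N and the wall is against the stop at (170,290). I'll confirm it's seated, relax most of the overshoot while keeping light forward contact, and lift straight up.

Call:
drive_tool:
  commands:
    - {"travel": [-0.1,0.02,0],"turn": 0,"claw": 255}
    - {"travel": [0,0,0],"turn": 0,"claw": 255}
    - {"travel": [0,0,0],"turn": 0,"claw": 255}

```text
time: 8.52
tcp_pos: [510.2, -77.6, 142.1]
ee_rot: [0.008, 0.091, 0.996, -0.0]
ft_force: [14.3, -1.7, -4.0]
gripper_width: -0.002
```

Call:
drive_tool:
  commands:
    - {"travel": [0.15,-0.03,0],"turn": 0,"claw": 255}
    - {"travel": [0,0,0.3],"turn": 0,"claw": 255}
    - {"travel": [0,0,0.4],"turn": 0,"claw": 255}
    - {"travel": [0,0,0.5],"turn": 0,"claw": 255}
    - {"travel": [0,0,0.3],"turn": 0,"claw": 255}
    - {"travel": [0,0,0],"turn": 0,"claw": 255}

```text
time: 9.02
tcp_pos: [510.1, -78.3, 156.3]
ee_rot: [0.006, 0.091, 0.996, -0.001]
ft_force: [12.0, -3.9, -2.9]
gripper_width: 0.001
```

Call:
drive_tool:
  commands:
    - {"travel": [0.3,-0.06,0.1],"turn": 0,"claw": 255}
    - {"travel": [0.3,-0.06,0.2],"turn": 0,"claw": 255}
    - {"travel": [0.2,-0.04,1],"turn": 0,"claw": 255}
    - {"travel": [0,0,3],"turn": 0,"claw": 255}
    - {"travel": [0,0,3],"turn": 0,"claw": 255}
    - {"travel": [0,0,3],"turn": 0,"claw": 255}
    - {"travel": [0,0,3],"turn": 0,"claw": 255}

```text
time: 9.6
tcp_pos: [512.0, -78.4, 288.8]
ee_rot: [-0.002, 0.091, 0.996, 0.0]
ft_force: [0.2, 0.3, 0.3]
gripper_width: 0.001
```

Call:
drive_tool:
  commands:
    - {"travel": [-2,4,0],"turn": 0,"claw": 255}
    - {"travel": [-2,3.5,0],"turn": 0,"claw": 255}
    - {"travel": [-2,3.5,0],"turn": 0,"claw": 255}
    - {"travel": [-2,3.5,0],"turn": 0,"claw": 255}
    - {"travel": [-2,3.5,0],"turn": 0,"claw": 255}
    - {"travel": [-2,3.5,0],"turn": 0,"claw": 255}
    - {"travel": [0,0,0],"turn": 0,"claw": 255}
    - {"travel": [0,0,0],"turn": 0,"claw": 255}

```text
time: 10.27
tcp_pos: [392.8, 135.3, 288.0]
ee_rot: [-0.001, 0.088, 0.996, -0.0]
ft_force: [0.2, -0.4, -0.9]
gripper_width: -0.002
```

```bash
python3 - <<'E'
from h import *
s=read_state();print(s['time'],s['tcp_pos'],s['ft_force'])
a0=pickle.load(open('top.pkl','rb'))['image']
a=snap('top')['image'];b=snap('side')['image']
w=np.zeros((480,800,3),np.uint8)
w[:425,:325]=cv2.resize(a[90:260,290:420],None,fx=2.5,fy=2.5,interpolation=2)
w[:420,330:750]=cv2.resize(b[150:290,280:420],None,fx=3,fy=3,interpolation=2)
cv2.imwrite('pics/end.png',w[...,::-1])
# shift of bystanders/deck between first and last top pictures
for n,(x0,y0,x1,y1) in dict(deck=(330,98,390,158),mouse=(382,186,418,228),adapter=(388,132,414,172),tapes=(296,166,326,202),drive=(292,118,330,166),mug=(276,198,312,238),pen=(322,260,378,282)).items():
    t=a0[y0:y1,x0:x1]; r=cv2.matchTemplate(a[y0-6:y1+6,x0-6:x1+6],t,cv2.TM_CCOEFF_NORMED); _,m,_,l=cv2.minMaxLoc(r); print(n,round(m,3),l[0]-6,l[1]-6)
E
```

```text
10.2667 [392.81115696 135.25669239 288.02345161] [ 0.1805509  -0.39410151 -0.91154766]
deck 1.0 0 0
mouse 1.0 0 0
adapter 0.999 0 0
tapes 0.999 0 0
drive 0.999 0 0
mug 1.0 0 0
pen 1.0 0 0
```

View pics/end.png

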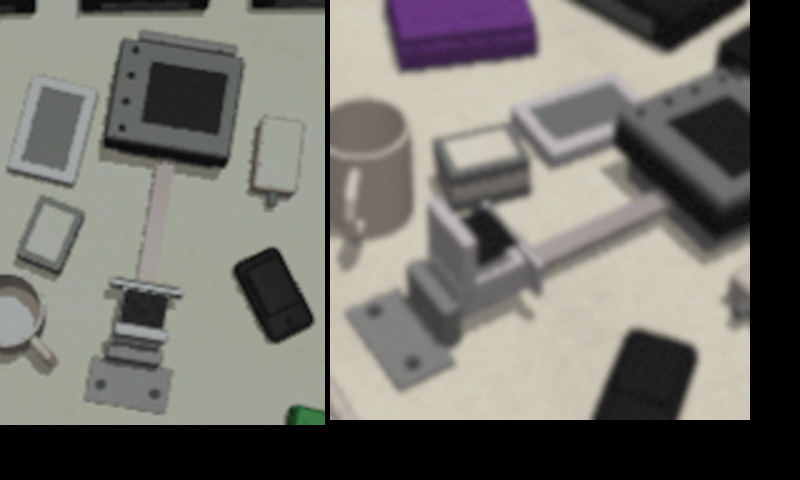

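The final picture shows the jaw against the end stop, the pad up, and the deck still in the cradle.

```bash
python3 -c "
from cell import hand_in
print(hand_in())"
```

```text
the job is handed in; nothing more can be done
None
```

The deck is freed. I pressed the release pad down about 9–10 mm with the closed fingertips and kept it down while pushing the jaw back to the end stop. I then lifted straight up so the pad could spring back, moved clear and handed in at about 10.3 s.

- **End stop:** the push force rose from about 4 N to 16 N and the tool stopped moving. That position agrees with where I had measured the stop, to about 2 mm. The last side view shows the jaw still against the stop.
- **Pad up:** I judged this by eye from the last side view and did not measure the height.
- **Deck and bystanders:** comparing the first and last top views, the deck and all six other objects show no shift, to the nearest pixel.
- **Force on lift:** while lifting, the fingers still pushed on the wall with about 12 N towards the stop, well under the limits.

No check failed or disagreed.

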